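# Fit the index wheel on the specimen turntable

### The arm

A 6-joint arm with a two-finger parallel gripper is mounted at the origin on a cart in front of the work surface, level with it; the furniture and walls round the work are solid. World frame = base frame: x ahead of the robot, y to its left, z up, the work surface at z = 0. Lengths are in m, angles in rad, forces in N, time in s.
With the tool pointing down it reaches from about 0.35 to 0.775 m from the base axis. Payload 5.5 kg.
Tool frame: the origin (TCP) lies at the very end of the fingers, on their centre line; the grasp point (between the pads) lies 19 mm behind it; z points along the fingers, x is the direction in which the jaws open and shut, and the axes are right-handed (so a half turn about z gives the same grasp; the last joint's range is limited). The gripper opens to 85 mm and grips with 20 to 120 N. Pads are 22 mm wide; open, the fingers measure 114 mm over their backs; the gripper's body (76 mm by 85 mm) begins 54 mm behind the grasp point. The pads swing forward as they close: fully open they stand 13 mm farther back than shut.
Start: joints at [-1.241, 0.313, 0.046, 1.304, 0, 1.431], TCP at [0.26, -0.513, 0.231] pointing down, gripper open.
Joint ranges: [-2.76, 2.76], [-0.86, 1.69], [-1.03, 1.26], [-2.2, 2.34], [-1.47, 1.5], [-3.14, 3.14]. Speed limits (rad/s): [2.57, 2.57, 3.14, 3.14, 3.14, 3.14].

### API

Orientations are given as a unit quaternion [w, x, y, z].
In Python, from workcell import env gives the robot as it stands.
- The arm moves only by the shell command python3 -m inch 'ROWS' [FORCE]. ROWS is JSON, a list of rows, each a list of 7 numbers: the turn, a rotation vector about the tool's x, y, z each as a share of 8 degrees, from -1 to 1, then the shift along the tool's x, y, z each as a share of 0.05 m, from -1 to 1, then the closure, from 0 (fully open) to 1 (shut). A call has 1 to 12 rows; each row shifts and turns the commanded pose from where the row before left it, along the tool's axes as they then stand; what a row does not reach is not made up. A row lasts 1/10 s, in which the tool goes at most 50 mm and 8.59 degrees, less where a joint would pass 70% of its speed; a pose out of reach is approached as far as the arm can. A call with a number of a shift or a turn outside -1 to 1 is refused whole. A call with a gripper value outside its range is refused whole. The fingers move at their own pace and stop on an object; FORCE is the grip in N (left out, the last holds). Time passes only in rows, so rows that do not move let the fingers close. It gives the time, the measured TCP pose, the force and the opening at its end, in the units of the state.
- env.get_state(): the state, without advancing time (a new reading comes with each control period).
- env.read_camera(name): name is "scene" or "top" or "wrist"; returns the picture (420x560x3 uint8, red, green, blue); there is no depth.
- env.calibration(name): a dict with "fx", "fy", "cx", "cy" (pixels), "rvec" (rotation vector, rad) and "tvec" (3), from world to camera coordinates, as OpenCV has them; the wrist camera has in their place "hand_eye" (4x4, takes a point from camera to tool coordinates, whose origin is the TCP and whose axes are the tool frame's). Camera axes: x right, y down, z forward; pixel columns grow to the right and rows downward; lengths in m; the calibration is good to about 2 mm. A picture is of the moment at which its call begins: read the wrist's pose just before it. calibration takes no time and is no camera call.
- env.hand_in(): hands the job in, once; it reports no verdict.
The state is a dict: "clock": time; "joint_pos": joint angles; "qvel": joint speeds; "tau": joint torques, N m; "tcp_pos": TCP position; "orientation": TCP orientation; "wrist_force": force on the tool from outside, world axes, zero at the start; "ft_torque": the same for the moment, N m; "finger_gap": finger opening in m.
Only numpy, scipy, OpenCV 4.12 (cv2) and the standard library are available. Lean on these libraries where they do the work, as an engineer would, in place of code of your own. Each camera call takes 0.05 s, during which the arm holds its last target.

### The job

Two toothed index wheels lie by the turntable head on which fossils are photographed. Slide the larger wheel down over the head's hub, turned so that the slot in the wheel takes the hub's key, until it lies flat on the flange, and let go of it. Leave the smaller wheel where it lies.

Things in the scene. Friction and masses are not known exactly. Their poses are not given: they have to be found in the camera images.
- large_wheel_center (a point): Larger steel index wheel, lying flat, 0.26-0.42 kg: disc 120 mm over 16 teeth, 10 mm thick, with a 64 mm round collar on top, 38 mm high in all. Point: on its axis, 19 mm above its underside; z up, -x along its key slot. Grip the collar (10 to 38 mm above the underside) from above by its two flats, 48 mm apart, facing +y and -y, fingertips just over the disc.
- large_wheel_slot (a point): Point in the larger wheel's key slot, 24 mm from its axis toward its -x, 19 mm above its underside. The wheel's bore, 34 mm in diameter, goes right through; the slot, 20 mm wide, runs from it out to 34 mm from the axis, through disc and collar, so from above the collar looks like a C open toward -x.
- small_wheel_center (a point): Smaller steel index wheel: 90 mm over its 12 teeth, otherwise of the same make (same collar, bore, slot and heights). Point: on its axis, 19 mm above its underside. Not wanted; it stays where it lies.
- hub_seat (a point): Turntable head, fixed to the table: grey round base 128 mm across with a steel flange 90 mm across, on which the wheel is to lie. Point: on the hub's axis at the flange's top, 30 mm above the table; z up, -x toward the key. Fitted, the wheel's axes point like these and its centre is 19 mm above.
- hub_key (a point): Point on the hub's key, 24 mm from the hub's axis toward -x, 20 mm above the flange. The hub is a dark steel post on the flange, 40 mm high, 24 mm in diameter, its upper half tapered to 10 mm; the key is a rib on its -x side, 10 mm wide, 23 mm high with a ridged top, reaching out to 26 mm from the axis.

How it is judged:
At the end, for the whole second after the job is handed in: The larger wheel lies flat on the flange (its centre point 19 mm above the flange, +7 / -5 mm, tilted less than 7 degrees), on the hub's axis within 12 mm, the point in its slot within 15 mm of the key's, and the smaller wheel is within 30 mm of where it lay (horizontal distance between large_wheel_center and hub_seat below 0.012 m and horizontal distance between large_wheel_slot and hub_key below 0.015 m and z of large_wheel_center in the frame of hub_seat between 0.014 and 0.026 m and angle between large_wheel_center's own z axis and vertical below 0.12 rad and distance of small_wheel_center from where it was at the start of the episode below 0.03 m); the robot touches nothing.
It fails at once if the smaller wheel is moved more than 30 mm (distance of small_wheel_center from where it was at the start of the episode above 0.03 m).
It also fails if it takes over 42 s, if anything falls off the work surface, if the arm or the gripper's body presses on something with over 40 N, if the wrist force passes 120 N, or if a joint passes its speed limit or range.

## Working session

There is one attempt and no reset: what is moved stays moved. The work goes in short steps, Python scripts to look and compute and a shell command to move; the robot and the scene stay as the last step left them, time stands still between calls to the robot, and variables do not carry over. Pictures are saved under pics/ and viewed, and the job is handed in when it is done.

```bash
ls; mkdir -p pics; python3 - <<'E'
from workcell import env
import cv2
s=env.get_state();print({k:s[k] for k in('clock','tcp_pos','orientation','finger_gap','wrist_force')})
for n in('scene','top'):
    cv2.imwrite(f'pics/{n}0.png',env.read_camera(n)[:,:,::-1])
for n in('scene','top','wrist'):print(n,env.calibration(n))
E
```

```text
pics
{'clock': 0.0, 'tcp_pos': array([ 0.26010924, -0.51222012,  0.23039267]), 'orientation': array([-5.83272352e-04,  8.52251353e-01, -5.23131692e-01, -7.23701903e-04]), 'finger_gap': 0.08553004373048351, 'wrist_force': array([ 0.51753992, -0.25154911,  0.61349626])}
scene {'fx': 523.2524833211353, 'fy': 523.2524833211353, 'cx': 287.81722091197497, 'cy': 207.45658141379587, 'rvec': array([ 1.13958853, -2.31890462,  1.040659  ]), 'tvec': array([0.31242808, 0.3599272 , 0.78134411])}
top {'fx': 416.77729551546065, 'fy': 416.77729551546065, 'cx': 276.5321937589042, 'cy': 208.59676570187986, 'rvec': array([ 2.22347478, -1.96257661,  0.20944641]), 'tvec': array([-0.09885926,  0.54533785,  0.85646532])}
wrist {'fx': 364.8797157570703, 'fy': 364.8797157570703, 'cx': 280.18308309879944, 'cy': 208.65895197991816, 'hand_eye': array([[ 9.99999398e-01, -4.93759679e-04,  9.79502800e-04,
        -2.68509861e-04],
       [ 1.71258447e-04,  9.52288557e-01,  3.05199075e-01,
        -7.78658972e-02],
       [-1.08346431e-03, -3.05198723e-01,  9.52288069e-01,
        -1.43371986e-01],
       [ 0.00000000e+00,  0.00000000e+00,  0.00000000e+00,
         1.00000000e+00]])}
```

View pics/scene0.png

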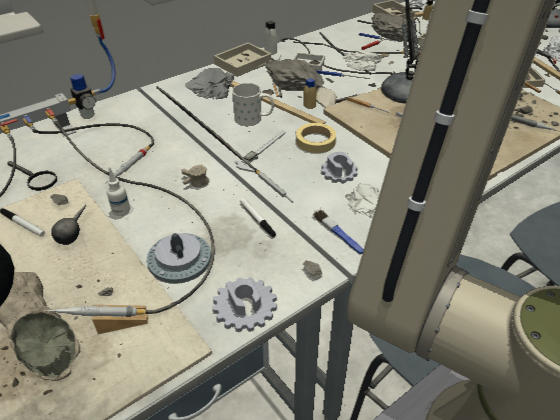

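View pics/top0.png

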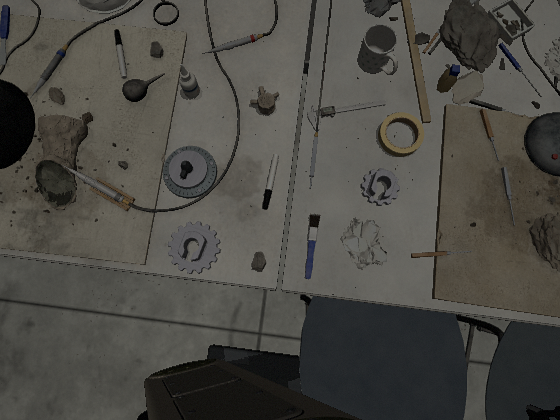

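The top picture shows the large wheel at about (193,248), the hub at (189,172) and the small wheel at (379,186). I'll zoom in.

```bash
python3 - <<'E'
import cv2,numpy as np
a=cv2.imread('pics/top0.png')[135:285,140:250]
b=cv2.imread('pics/scene0.png')[220:340,140:290]
a=np.clip(a.astype(float)*1.5,0,255).astype('uint8')
cv2.imwrite('pics/ztop.png',cv2.resize(a,None,fx=4,fy=4,interpolation=cv2.INTER_CUBIC))
cv2.imwrite('pics/zscene.png',cv2.resize(b,None,fx=5,fy=5,interpolation=cv2.INTER_CUBIC))
E
```

```text
(no output)
```

View pics/ztop.png

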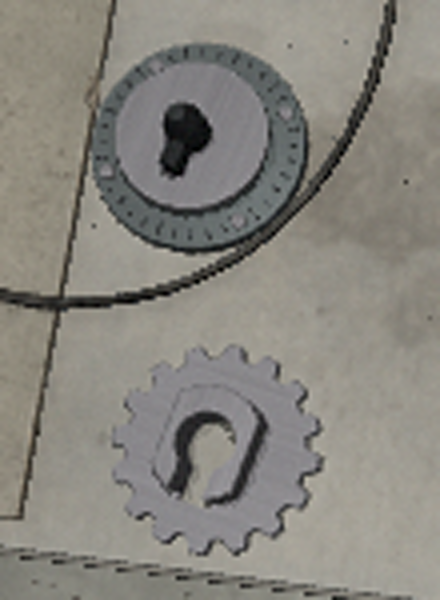

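View pics/zscene.png

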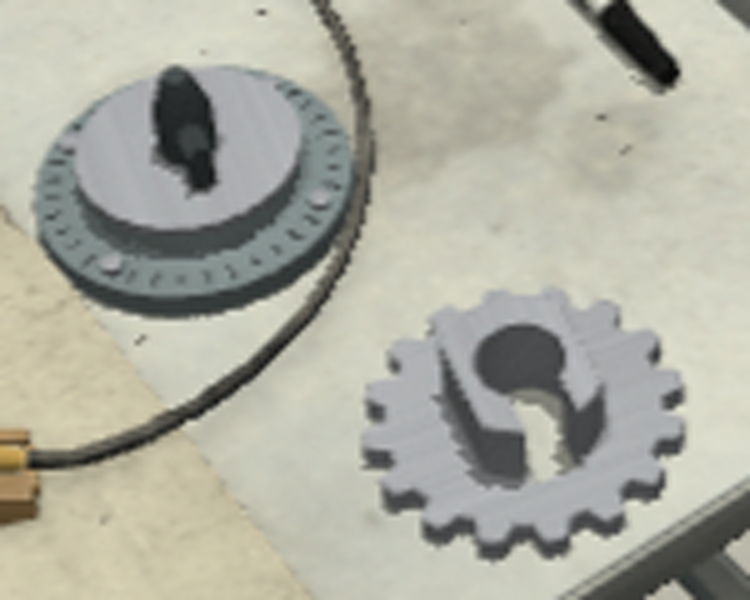

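The zoom shows the slot pointing about down-left in the top view (along the flats, ≈(-28,75) in the zoom), and the key pointing from (190,135) to about (173,170). Next I'll get coarse positions.

```bash
cat > h.py <<'E'
import numpy as np,cv2
from scipy.spatial.transform import Rotation as R
from workcell import env
def cam(name,s=None):
    c=env.calibration(name);K=np.array([[c['fx'],0,c['cx']],[0,c['fy'],c['cy']],[0,0,1]])
    if name=='wrist':
        q=s['orientation'];T=np.eye(4);T[:3,:3]=R.from_quat([q[1],q[2],q[3],q[0]]).as_matrix();T[:3,3]=s['tcp_pos']
        M=np.linalg.inv(T@c['hand_eye']);return K,M[:3,:3],M[:3,3]
    return K,cv2.Rodrigues(np.array(c['rvec']))[0],np.array(c['tvec'])
def ray(C,uv,z):
    K,Rm,t=C;d=Rm.T@np.linalg.inv(K)@np.array([uv[0],uv[1],1.]);o=-Rm.T@t
    return o+d*(z-o[2])/d[2]
def proj(C,P):
    K,Rm,t=C;p=(K@(Rm@np.atleast_2d(P).T+t[:,None])).T;return p[:,:2]/p[:,2:]
def Rt(s):
    q=s['orientation'];return R.from_quat([q[1],q[2],q[3],q[0]])
E
python3 - <<'E'
from h import *
C=cam('top');z=lambda u,v:(140+u/4-.375,135+v/4-.375)
for n,p,h in [('wheel',(218,450),.01),('slotdir a',(178,395),.038),('b',(152,460),.038),('a2',(270,415),.038),('b2',(240,500),.038),('flange',(192,137),.03),('base',(200,147),.018),('hubtop',(185,113),.07),('key',(173,168),.053)]:
    print(n,ray(C,z(*p),h).round(4))
print('small',ray(C,(379,186),.019))
S=cam('scene');zs=lambda u,v:(140+u/5-.4,220+v/5-.4)
for n,p,h in [('wheel',(523,422),.01),('flange',(188,149),.03),('hubtop',(175,72),.07),('keytip',(205,165),.053)]: print(n,ray(S,zs(*p),h).round(4))
s=env.get_state();print(s['clock'],Rt(s).as_matrix().round(3))
E
```

```text
wheel [0.452  0.1463 0.01  ]
slotdir a [0.4767 0.1674 0.038 ]
b [0.4392 0.1754 0.038 ]
a2 [0.472  0.1147 0.038 ]
b2 [0.4235 0.1235 0.038 ]
flange [0.6283 0.1875 0.03  ]
base [0.6263 0.185  0.018 ]
hubtop [0.6299 0.183  0.07  ]
key [0.6021 0.1888 0.053 ]
small [ 0.64515849 -0.25852661  0.019     ]
wheel [0.4453 0.1519 0.01  ]
flange [0.6248 0.1893 0.03  ]
hubtop [0.6274 0.1875 0.07  ]
keytip [0.5921 0.1965 0.053 ]
0.1 [[ 0.453 -0.892 -0.001]
 [-0.892 -0.453  0.002]
 [-0.002 -0.    -1.   ]]
```

```bash
python3 -m inch '[[0,0,-1,0,0,0,0],[0,0,-1,0,0,0,0],[0,0,-1,0,0,0,0],[0,0,-1,0,0,0,0],[0,0,-1,0,0,0,0],[0,0,-1,0,0,0,0],[0,0,-1,0,0,0,0],[0,0,-1,0,0,0,0],[0,0,-1,0,0,0,0],[0,0,-1,0,0,0,0],[0,0,-1,0,0,0,0],[0,0,-1,0,0,0,0]]' && python3 -m inch '[[0,0,-1,0,0,0,0],[0,0,-1,0,0,0,0],[0,0,-1,0,0,0,0],[0,0,-1,0,0,0,0],[0,0,-1,0,0,0,0],[0,0,-0.75,0,0,0,0],[0,0,0,0,0,0,0]]'
python3 - <<'E'
from h import *
s=env.get_state();M=Rt(s).as_matrix();print(M.round(3),s['joint_pos'].round(2))
print(M.T@(np.array([.45,.155,.235])-s['tcp_pos'])/.05)
E
```

```text
clock: 1.3
tcp_pos: [0.2602, -0.5124, 0.2308]
orientation: [-0.001, 0.958, 0.286, -0.0]
wrist_force: [0.3, 0.2, -0.4]
finger_gap: 0.0852
clock: 2.0
tcp_pos: [0.2602, -0.5125, 0.2308]
orientation: [-0.0, 0.772, 0.636, 0.0]
wrist_force: [0.6, -0.3, 0.5]
finger_gap: 0.0858
[[ 0.192  0.981 -0.   ]
 [ 0.981 -0.192  0.001]
 [ 0.001 -0.    -1.   ]] [-1.24  0.31  0.05  1.3  -0.   -1.05]
[13.82990122  1.16209946 -0.0728004 ]
```

```bash
python3 -m inch '[[0,0,0,0.98,0.085,0,0],[0,0,0,0.98,0.085,0,0],[0,0,0,0.98,0.085,0,0],[0,0,0,0.98,0.085,0,0],[0,0,0,0.98,0.085,0,0],[0,0,0,0.98,0.085,0,0],[0,0,0,0.98,0.085,0,0],[0,0,0,0.98,0.085,0,0],[0,0,0,0.98,0.085,0,0],[0,0,0,0.98,0.085,0,0],[0,0,0,0.98,0.085,0,0],[0,0,0,0.98,0.085,0,0]]' && python3 -m inch '[[0,0,0,0.98,0.08,0,0],[0,0,0,0.98,0.08,0,0],[0,0,0,0.1,0,0,0],[0,0,0,0,0,0,0],[0,0,0,0,0,0,0]]'
python3 - <<'E'
from h import *
import json
s=env.get_state();im=env.read_camera('wrist')[:,:,::-1]
json.dump({k:np.array(s[k]).tolist() for k in('tcp_pos','orientation')},open('s1.json','w'))
cv2.imwrite('pics/w1.png',im)
E
```

```text
clock: 3.2
tcp_pos: [0.4235, 0.0566, 0.2314]
orientation: [0.0, 0.773, 0.634, 0.0]
wrist_force: [1.6, -1.3, -0.5]
finger_gap: 0.0854
clock: 3.7
tcp_pos: [0.4505, 0.1534, 0.231]
orientation: [-0.0, 0.773, 0.635, -0.001]
wrist_force: [-1.1, -0.2, 0.7]
finger_gap: 0.0851
```

View pics/w1.png

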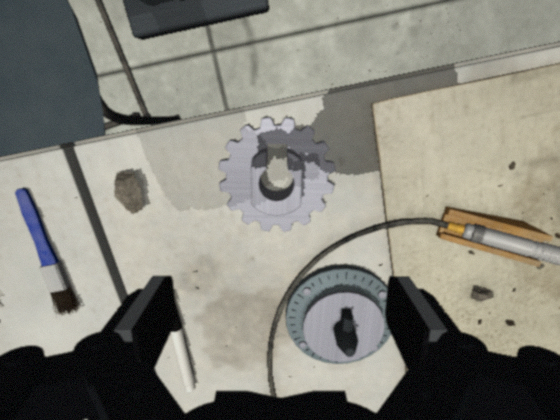

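The wrist picture shows the wheel at about (277,175), with its slot opening up toward the robot. The hub is at (346,320), with its key up and to its right. I'll overlay model outlines to refine this.

```bash
cat > ov.py <<'E'
from h import *
import json,sys
def circ(c,r,z,n=80):
    a=np.linspace(0,2*np.pi,n);return np.c_[c[0]+r*np.cos(a),c[1]+r*np.sin(a),0*a+z]
def loc(c,yaw,pts,z):
    y=np.radians(yaw);M=np.array([[np.cos(y),-np.sin(y)],[np.sin(y),np.cos(y)]])
    p=np.array(pts)@M.T+c[:2];return np.c_[p,np.full(len(p),z)]
def wheel(c,yaw,z0,ro=.06):
    L=[circ(c,ro,z0),circ(c,ro,z0+.01)]
    xf=np.sqrt(.032**2-.024**2);xs=np.sqrt(.032**2-.01**2);xb=np.sqrt(.017**2-.01**2)
    for s in(1,-1):
        L.append(loc(c,yaw,[(-xf,s*.024),(xf,s*.024)],z0+.038))
        L.append(loc(c,yaw,[(-xs,s*.01),(-xb,s*.01)],z0+.038))
    a=np.linspace(-2.5,2.5,40);L.append(loc(c,yaw,np.c_[.017*np.cos(a),.017*np.sin(a)],z0+.038))
    return L
def hub(c,yaw):
    return [circ(c,.064,.018),circ(c,.045,.03),circ(c,.012,.05),circ(c,.005,.07),
     loc(c,yaw,[(-.01,.005),(-.026,.005),(-.026,-.005),(-.01,-.005)],.053-.0),loc(c,yaw,[(-.01,.005),(-.026,.005),(-.026,-.005),(-.01,-.005)],.03)]
def draw(im,C,Ls,box,f,out,col=(0,0,255)):
    x0,x1,y0,y1=box
    z=cv2.resize(im[y0:y1,x0:x1],None,fx=f,fy=f,interpolation=cv2.INTER_CUBIC)
    raw=z.copy()
    for L in Ls:
        p=(proj(C,L)-[x0,y0]+.5)*f-.5
        cv2.polylines(z,[np.round(p).astype(np.int32)],False,col,1)
    cv2.imwrite(out,np.hstack([raw,z]))
E
cat > t.py <<'E'
from ov import *
W=(np.array([.449,.149]),-11);H=(np.array([.627,.187]),-12)
s=json.load(open('s1.json'))
C=cam('wrist',s);im=cv2.imread('pics/w1.png')
draw(im,C,wheel(*W,0),(210,343,105,240),3,'pics/%s_w.png'%sys.argv[1])
draw(im,C,hub(*H),(275,405,255,375),3,'pics/%s_h.png'%sys.argv[1])
im=cv2.imread('pics/top0.png');im=np.clip(im*1.5,0,255).astype('uint8')
draw(im,cam('top'),wheel(*W,0)+hub(*H),(140,250,135,285),3.5,'pics/%s_t.png'%sys.argv[1])
E
python3 t.py a
```

```text
(no output)
```

View pics/a_w.png

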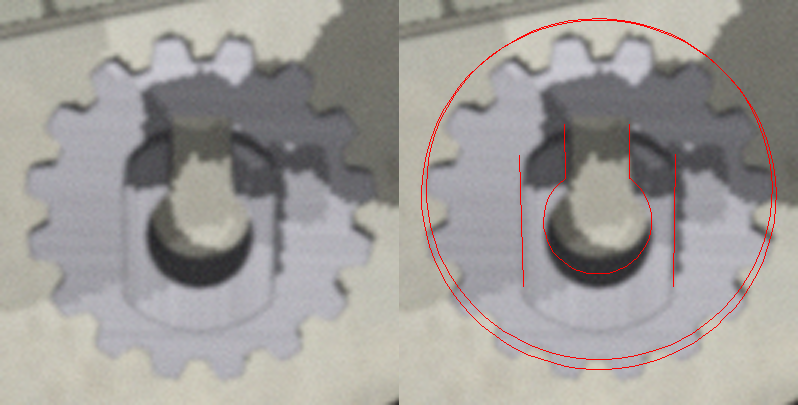

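View pics/a_h.png

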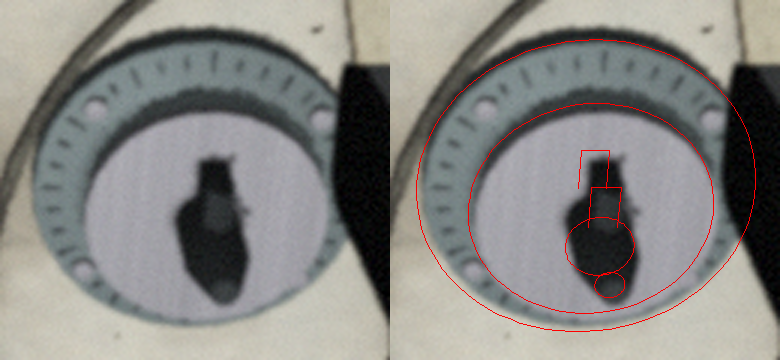

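View pics/a_t.png

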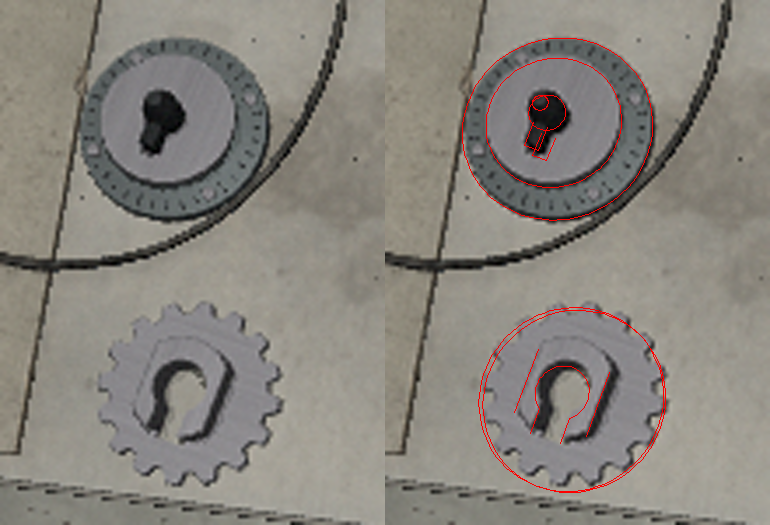

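The overlays put the wheel at about (0.453,0.148) with yaw −11°, and the hub at (0.629,0.188) with key yaw about −15°. I'll descend partway and check.

```bash
python3 -m inch '[[0,0,0,-0.03,0.02,0.87,0],[0,0,0,-0.03,0.02,0.87,0],[0,0,0,-0.03,0.03,0.87,0],[0,0,0,0,0,0,0],[0,0,0,0,0,0,0]]'
cat > snap.py <<'E'
from ov import *
n=sys.argv[1]
s=env.get_state();im=env.read_camera('wrist')[:,:,::-1].copy()
json.dump({k:np.array(s[k]).tolist() for k in('tcp_pos','orientation')},open(n+'.json','w'))
cv2.imwrite('pics/%s.png'%n,im);print(s['clock'],s['tcp_pos'])
E
python3 snap.py w2; python3 - <<'E'
from ov import *
C=cam('wrist',json.load(open('w2.json')));im=cv2.imread('pics/w2.png')
for L in wheel(np.array([.453,.148]),-11,0): cv2.polylines(im,[np.round(proj(C,L)).astype(np.int32)],False,(0,0,255),1)
cv2.imwrite('pics/w2o.png',im)
E
```

```text
clock: 4.25
tcp_pos: [0.4532, 0.1477, 0.1013]
orientation: [-0.0, 0.773, 0.634, -0.001]
wrist_force: [-0.2, 0.4, 0.2]
finger_gap: 0.0855
4.25 [0.45316905 0.14766974 0.10125589]
```

View pics/w2o.png

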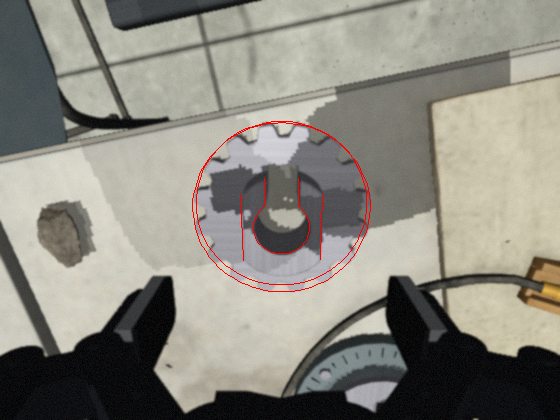

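The outline fits within about 1 mm, so I'll descend and grip.

```bash
python3 -m inch '[[0,0,0,0,0.01,0.6,0],[0,0,0,0,0.01,0.6,0],[0,0,0,0,0,0.4,0],[0,0,0,0,0,0.19,0],[0,0,0,0,0,0,0]]' && python3 -m inch '[[0,0,0,0,0,0,0.5],[0,0,0,0,0,0,0.7],[0,0,0,0,0,0,1],[0,0,0,0,0,0,1],[0,0,0,0,0,0,1],[0,0,0,0,0,0,1]]' 60
```

```text
clock: 4.8
tcp_pos: [0.4555, 0.1487, 0.0122]
orientation: [0.0, 0.772, 0.635, 0.0]
wrist_force: [-0.8, 0.7, 0.4]
finger_gap: 0.0854
clock: 5.4
tcp_pos: [0.456, 0.1489, 0.0129]
orientation: [0.001, 0.772, 0.636, 0.001]
wrist_force: [-0.7, 0.1, 6.3]
finger_gap: 0.0472
```

```bash
python3 -m inch '[[0,0,0,0,0,-0.2,1],[0,0,0,0,0,-0.5,1],[0,0,0,0,0,-0.7,1],[0,0,0,0,0,-0.7,1],[0,0,0,0,0,0,1],[0,0,0,0,0,0,1]]' 90; python3 snap.py w3
```

```text
clock: 6.0
tcp_pos: [0.455, 0.1488, 0.1171]
orientation: [0.001, 0.772, 0.636, 0.001]
wrist_force: [-0.0, 0.1, -3.8]
finger_gap: 0.0467
6.0 [0.4550173  0.14884248 0.11711573]
```

View pics/w3.png

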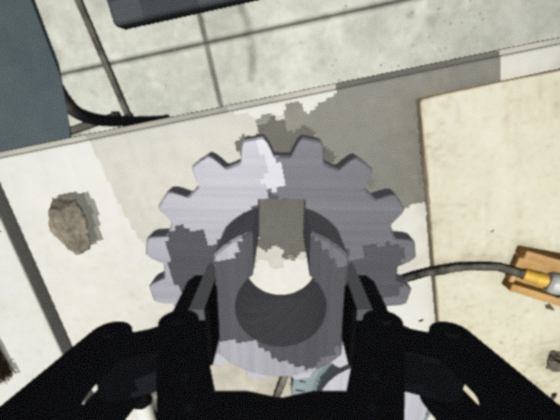

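The wheel is held level, with its slot toward the image top at about (282,235). Next I'll measure its pose in the hand.

```bash
python3 - <<'E'
from ov import *
s=json.load(open('w3.json'));C=cam('wrist',s);im=cv2.imread('pics/w3.png')
print(Rt(s if not isinstance(s['orientation'],list) else {'orientation':s['orientation']}).as_matrix().round(3))
t=np.array(s['tcp_pos'])
for d,col in((-.002,(0,0,255)),):
    for L in wheel(t[:2]+d*np.array([.98,-.19]),-11,t[2]-.0129): cv2.polylines(im,[np.round(proj(C,L)).astype(np.int32)],False,col,1)
cv2.imwrite('pics/w3o.png',cv2.resize(im[110:420,130:430],None,fx=1.9,fy=1.9))
E
```

```text
[[ 0.192  0.981  0.002]
 [ 0.981 -0.192  0.   ]
 [ 0.001  0.002 -1.   ]]
```

View pics/w3o.png

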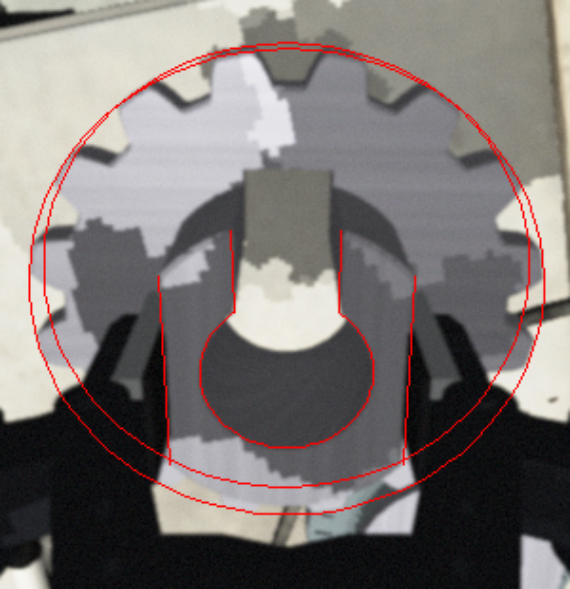

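```bash
python3 -m inch '[[0,0,0,0.19,0.4,0,1],[0,0,0,0.29,0.66,0,1],[0,0,0,0.29,0.66,0,1],[0,0,0,0.29,0.66,0,1],[0,0,0,0.29,0.66,0,1],[0,0,0,0.09,0.27,0,1],[0,0,0.44,0,0,0,1],[0,0,0,0,0,0,1],[0,0,0,0,0,0,1]]'
python3 - <<'E'
from ov import *
s=env.get_state();t=s['tcp_pos'];M=Rt(s).as_matrix();print(s['clock'],t,M.round(3))
yaw=np.degrees(np.arctan2(M[1,1],M[0,1]));w=t-.002*M[:,1];print('wheel',w,yaw)
for n,box,f in(('scene',(100,260,150,290),4.),('top',(120,260,110,240),4.)):
    im=env.read_camera(n)[:,:,::-1].copy();cv2.imwrite(f'pics/{n}4.png',im)
    if n=='top': im=np.clip(im*1.5,0,255).astype('uint8')
    x0,x1,y0,y1=box;z=cv2.resize(im[y0:y1,x0:x1],None,fx=f,fy=f,interpolation=cv2.INTER_CUBIC)
    for Ls,c in((wheel(w[:2],yaw,w[2]-.0129),(0,0,255)),(hub(np.array([.6295,.188]),-15),(0,255,0))):
        for L in Ls: cv2.polylines(z,[np.round((proj(cam(n),L)-[x0,y0]+.5)*f-.5).astype(np.int32)],False,c,1)
    cv2.imwrite(f'pics/{n}4o.png',z)
E
python3 snap.py w4
```

```text
clock: 6.95
tcp_pos: [0.6294, 0.1873, 0.1142]
orientation: [-0.001, 0.791, 0.612, -0.002]
wrist_force: [0.5, -0.1, -2.4]
finger_gap: 0.0465
6.95 [0.62939545 0.187302   0.11418997] [[ 0.251  0.968 -0.004]
 [ 0.968 -0.251 -0.001]
 [-0.002 -0.004 -1.   ]]
wheel [0.62745942 0.18780374 0.11419706] -14.529076125643972
7.05 [0.62980761 0.18743455 0.11530862]
```

View pics/scene4o.png

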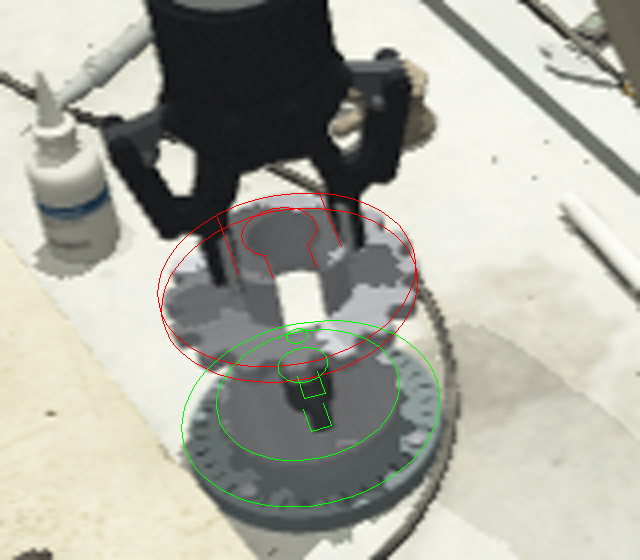

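View pics/top4o.png

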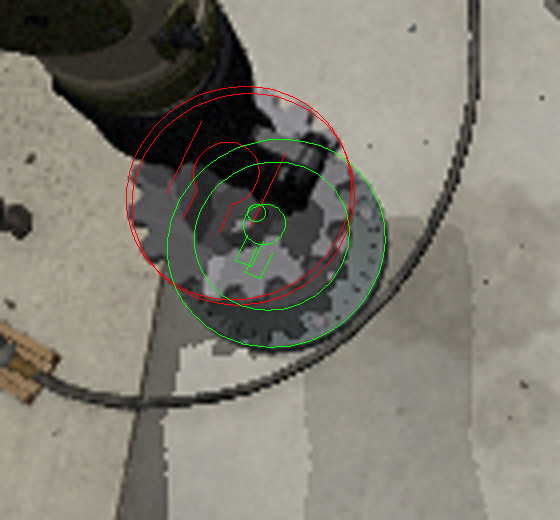

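View pics/w4.png

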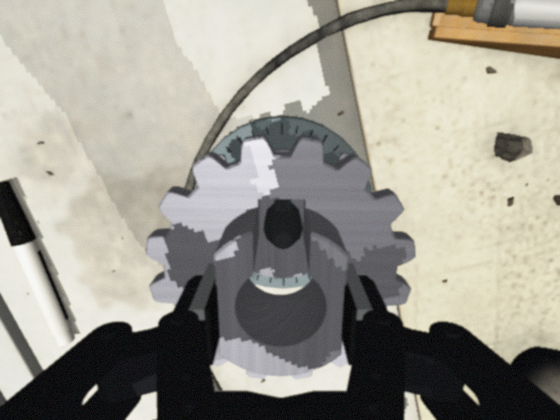

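In the wrist view the hub tip is centred in the slot at about (283,222). I'll zoom to check the key's yaw.

```bash
python3 - <<'E'
from ov import *
s=json.load(open('w4.json'));C=cam('wrist',s);im=cv2.imread('pics/w4.png');im=np.clip(im*1.8,0,255).astype('uint8')
draw(im,C,hub(np.array([.6295,.188]),-15),(200,370,100,330),2.3,'pics/w4o.png')
E
```

```text
(no output)
```

View pics/w4o.png

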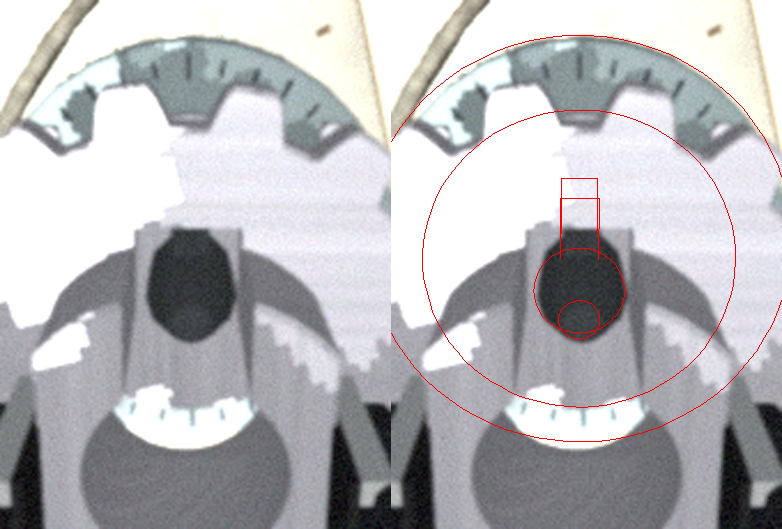

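```bash
python3 -m inch '[[0,0,0,0,0.045,0,1],[0,0,0,0,0,0.3,1],[0,0,0,0,0,0.3,1],[0,0,0,0,0,0.2,1],[0,0,0,0,0,0.1,1],[0,0,0,0,0,0,1],[0,0,0,0,0,0,1]]'
python3 snap.py w5; python3 - <<'E'
from ov import *
s=json.load(open('w5.json'));C=cam('wrist',s);im=cv2.imread('pics/w5.png');im=np.clip(im*1.8,0,255).astype('uint8')
draw(im,C,hub(np.array([.630,.188]),-15),(200,370,150,380),2.3,'pics/w5o.png')
E
```

```text
clock: 7.8
tcp_pos: [0.6334, 0.1871, 0.0718]
orientation: [0.0, 0.791, 0.612, 0.0]
wrist_force: [-0.2, 0.5, -3.3]
finger_gap: 0.0462
7.8 [0.63336656 0.18709018 0.07178411]
```

View pics/w5o.png

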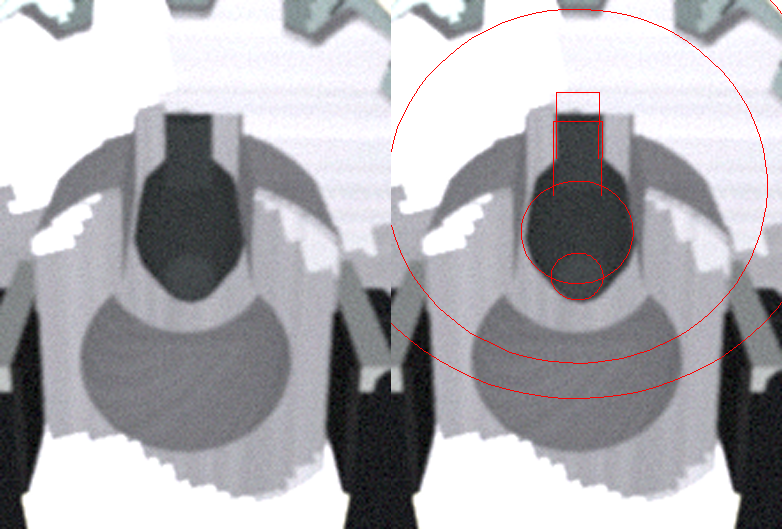

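The key, at about x=188 in the zoom, is centred in the slot, so I'll continue down.

```bash
python3 -m inch '[[0,0,0,0.01,-0.02,0.1,1],[0,0,0,0,0,0.15,1],[0,0,0,0,0,0.15,1],[0,0,0,0,0,0.1,1],[0,0,0,0,0,0,1],[0,0,0,0,0,0,1]]'
```

```text
clock: 8.45
tcp_pos: [0.632, 0.1877, 0.0459]
orientation: [-0.0, 0.791, 0.612, -0.0]
wrist_force: [-0.2, 0.2, -3.2]
finger_gap: 0.0465
```

```bash
python3 -m inch '[[0,0,0,0,0,0.04,1],[0,0,0,0,0,0.03,1],[0,0,0,0,0,0,1],[0,0,0,0,0,0,1]]'
```

```text
clock: 8.85
tcp_pos: [0.6325, 0.1878, 0.0431]
orientation: [0.0, 0.791, 0.612, 0.0]
wrist_force: [-0.4, -0.1, -1.1]
finger_gap: 0.0462
```

The force reads −1.1 N against about −3 N when hanging, so the flange is now carrying some of the weight. I'll open and retreat upward.

```bash
python3 -m inch '[[0,0,0,0,0,0.01,0.4],[0,0,0,0,0,0,0.2],[0,0,0,0,0,0,0],[0,0,0,0,0,0,0],[0,0,0,0,0,0,0],[0,0,0,0,0,0,0]]' && python3 -m inch '[[0,0,0,0,0,-0.2,0],[0,0,0,0,0,-0.5,0],[0,0,0,0,0,-0.9,0],[0,0,0,0,0,-0.9,0],[0,0,0,0,0,0,0],[0,0,0,0,0,0,0]]'
python3 snap.py w6; python3 - <<'E'
from ov import *
H=np.array([.6305,.1885]);Ls=wheel(H,-15,.03)+hub(H,-15)
C=cam('wrist',json.load(open('w6.json')));im=cv2.imread('pics/w6.png')
draw(im,C,Ls,(200,360,140,300),2.5,'pics/w6o.png')
im=env.read_camera('scene')[:,:,::-1].copy();cv2.imwrite('pics/scene6.png',im)
draw(im,cam('scene'),Ls,(130,230,190,290),4,'pics/scene6o.png')
E
```

```text
clock: 9.45
tcp_pos: [0.6322, 0.1877, 0.0423]
orientation: [0.0, 0.791, 0.611, 0.0]
wrist_force: [-0.5, 0.2, 0.2]
finger_gap: 0.0854
clock: 10.05
tcp_pos: [0.6335, 0.188, 0.1699]
orientation: [0.001, 0.791, 0.612, 0.002]
wrist_force: [-0.3, 0.1, -0.3]
finger_gap: 0.0853
10.05 [0.63346535 0.18800142 0.16990972]
```

View pics/w6o.png

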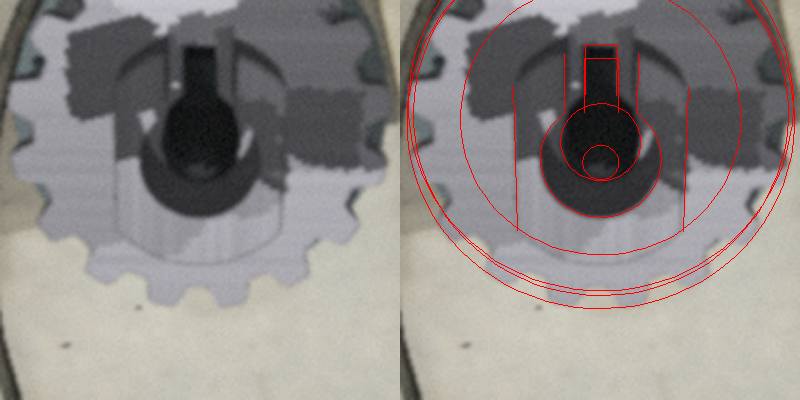

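View pics/scene6o.png

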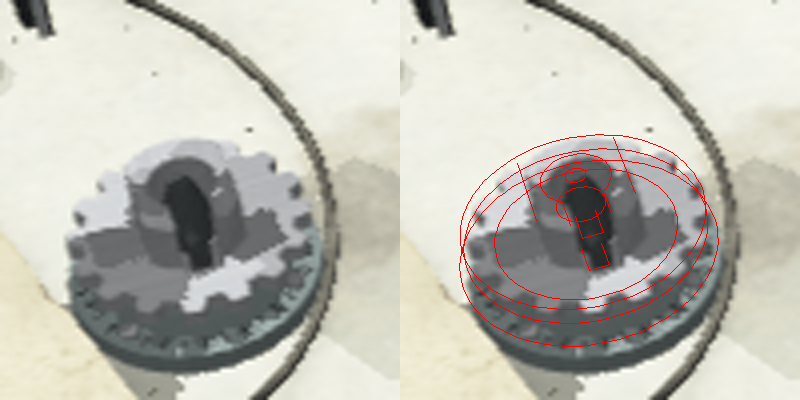

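Both views show the wheel flat on the flange with the key in its slot, and its outline matches the seated pose. The gripper is clear, so I'll hand in.

```bash
python3 -c "
from workcell import env
print(env.hand_in())"
```

```text
the job is handed in; nothing more can be done
None
```

I gripped the larger wheel by its collar flats and lowered it over the hub with the slot on the key. I then released it, raised the tool to about 0.17 m and handed in at about 10.1 s.

- **Seating:** in the last wrist picture, the wheel matches the model outline of a seated wheel to about 1–2 mm. The key sits in the middle of the slot. The largest wrist force I read was about 6 N, while gripping.
- **Flatness:** I judged this by eye from the wrist and scene pictures and did not measure the tilt.
- **Scene camera:** its outline is 2–4 mm off the picture, for the hub as well as the wheel. I put that down to its calibration and did not correct for it.
- **Smaller wheel:** the arm did not go near it after its approach at 0.23 m height. I took no separate picture of it at the end.

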